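# Draw the marked carton out of a tight row and put it on the scale

### The arm

A 7-joint arm with a two-finger parallel gripper is mounted at the origin on a cart in front of the work surface, level with it; the furniture and walls round the work are solid. World frame = base frame: x ahead of the robot, y to its left, z up, the work surface at z = 0. Lengths are in m, angles in rad, forces in N, time in s.
With the tool pointing down it reaches from about 0.425 to 0.925 m from the base axis. Payload 6.8 kg.
Tool frame: the origin (TCP) lies at the very end of the fingers, on their centre line; the grasp point (between the pads) lies 19 mm behind it; z points along the fingers, y is the line along which they close (so a half turn about z gives the same grasp; the last joint's range is limited). The gripper opens to 85 mm and grips with 20 to 120 N. Pads are 22 mm wide; open, the fingers measure 114 mm over their backs; the gripper's body (76 mm by 85 mm) begins 54 mm behind the grasp point. The pads swing forward as they close: fully open they stand 13 mm farther back than shut.
Start: joints at [-1.408, 0.477, 0.022, 1.555, -0.011, 1.109, -0.083], TCP at [0.181, 0.65, 0.231] pointing down, gripper open.
Joint ranges: [-2.96, 2.96], [-0.34, 2.1], [-1.41, 1.46], [0.24, 2.44], [-1.37, 4.51], [0.17, 1.92], [-2.96, 2.96]. Speed limits (rad/s): [2.39, 2.39, 3.14, 3.14, 3.14, 3.14, 3.14].

### API

Orientations are given as a unit quaternion [w, x, y, z].
In Python, from station import get_obs, read_camera, hand_in gives the robot as it stands.
- The arm moves only by the tool arm_command, never from a script. Its argument "commands" is one flat list of numbers, 7 for each row, row after row: the shift along the tool's x, y, z in m, then the turn, a rotation vector about the tool's x, y, z in degrees, then the opening, from 0 (shut) to 1 (fully open). In form: [tx, ty, tz, rx, ry, rz, fingers, tx, ty, tz, rx, ry, rz, fingers, ...]. A call has 1 to 8 rows; each row is the pose to reach, as a shift and turn from the pose commanded when the call began, along the tool's axes at that moment; what a row does not reach only later rows make up. A row lasts 1/10 s, in which the tool goes at most 50 mm and 8.59 degrees, less where a joint would pass 70% of its speed; a pose out of reach is approached as far as the arm can. A call with a gripper value outside its range is refused whole. The fingers move at their own pace and stop on an object; "force" is the grip in N (left out, the last holds). Time passes only in rows, so rows that repeat a pose let the fingers close. It gives the time, the measured TCP pose, the force, the opening and the grip force at its end, in the units of the state.
- get_obs(): the state, without advancing time (a new reading comes with each control period).
- read_camera(name): name is "side" or "top" or "wrist"; returns a dict with "img" (420x560x3 uint8, red, green, blue), "camera_matrix" (3x3 intrinsics, pixels), "k1" (the pictures are not rectified: a ray, as slopes to the right and down, at radius r is drawn at 1 + k1 r^2 times it, then the intrinsics apply), "pose" (4x4, takes a point from camera to world coordinates). Camera axes: x right, y down, z forward; pixel columns grow to the right and rows downward; lengths in m; the calibration is good to about 2 mm. A picture is of the moment at which its call begins. There is no depth.
- hand_in(): hands the job in; it is judged then, once.
The state is a dict: "t": time; "q": joint angles; "joint_vel": joint speeds; "joint_torque": joint torques, N m; "eef_pos": TCP position; "tool_rot": TCP orientation; "contact_force": force on the tool from outside, world axes, zero at the start; "torque": the same for the moment, N m; "gripper_width": opening from 0.0 (shut) to 1.0 (fully open); "grasp_force": force on a finger pad.
Only numpy, scipy, OpenCV 4.12 (cv2) and the standard library are available. Lean on these libraries where they do the work, as an engineer would, in place of code of your own. Each camera call takes 0.05 s, during which the arm holds its last target. There are 200 camera calls.

### The job

Three cartons stand tightly side by side in the blue-walled bay, with no gap for fingers. Press gently on top of the carton with the red sticker and draw it forward out of the row along the metal floor, leaving the other two cartons where they stand; then pick it up and set it down gently, flat in the middle of the bench scale's pan, and let go. Do not disturb the other things on the bench.

Things in the scene. Friction and masses are not known exactly. Their poses are not given: they have to be found in the camera images.
- bay: fixed bent-metal carton bay, 212 mm wide. Origin on the bench under the middle of the row; -x points out of its open front (towards the robot), y along the row, z up. Flat bare floor, top 4 mm over the bench, runs out to x = -190 mm. Blue back (inner face x = +60 mm) and side walls (x = -60 to +63 mm), 44 mm over the bench like the cartons' tops, touch the row on three sides
- marked_centre (a point): centre (half-way up) of the carton to take: cardboard, 68 x 120 x 40 mm high, round red 38 mm sticker in the middle of its top, which is 20 mm above this point. Site x runs across its 68 mm width, y along its 120 mm length, z up. The length lies along the bay's x axis; it may stand in any of the row's three places (y = -68, 0 or +68 mm in the bay)
- plain_a_centre (a point): centre of a neighbouring carton of the same kind without a sticker, about 0.5 kg; must stay where it stands
- plain_b_centre (a point): centre of the other neighbouring carton without a sticker, about 0.5 kg; must stay where it stands
- pan_top (a point): centre of the top face of the grey bench scale's square steel pan, 180 x 180 mm, 42 mm above the bench, fixed; axes x and y along its sides. The console with display and keys, lower than the pan, lies on its -x side
- marked: the carton with the red sticker, 0.14 to 0.28 kg; origin at the centre of its underside. Slides easily on the bay floor (friction about 0.25); fingertips grip its top better than that, so a press of roughly 6 to 15 N drags it along. Crushed if pressed onto the floor with more than 45 N
- scale: the fixed bench scale; origin on the bench under the middle of the pan
- glue_stick: bystander: red and white glue stick, 30 mm across, 95 mm high, standing; origin under its centre
- tape_measure: bystander: green tape measure, 40 x 91 x 67 mm; origin under its centre
- elec_tape: bystander: roll of black tape, 58 mm across, 19 mm high; origin under its centre
Mind the look-alikes: they are no part of the job. What is shaped like the marked but pink or purple is not meant.

How it is judged:
On the way:
1. the marked carton has been drawn at least 40 mm out of the row along the bay floor, without being lifted (x of marked_centre in the frame of bay below -0.04 m and height (world z) of marked_centre below 0.034 m), for 0.1 s.
At the end, for the whole second after the job is handed in: the marked carton lies right way up, flat on the scale's pan (tilt under 0.1 rad), its centre within 30 mm of the pan's centre, let go and at rest; both plain cartons are within 12 mm and the three bystanders within 30 mm of where they stood (horizontal distance between marked_centre and pan_top below 0.03 m and z of marked_centre in the frame of pan_top between 0.014 and 0.026 m and angle between marked_centre's own z axis and vertical below 0.1 rad and linear speed of marked below 0.02 m/s and contact force between the fingers and marked below 0.05 N and distance of each of plain_a_centre, plain_b_centre from where it was at the start of the episode below 0.012 m and distance of each of glue_stick, tape_measure, elec_tape from where it was at the start of the episode below 0.03 m); the robot touches nothing.
It fails at once if a plain carton is moved more than 12 mm (distance of any of plain_a_centre, plain_b_centre from where it was at the start of the episode above 0.012 m).
It fails at once if the marked carton is crushed: pressed against the bay with more than 45 N (contact force between marked and bay above 45 N).
It fails at once if the marked carton is dropped or slammed onto the scale: faster than 0.6 m/s within 10 mm of the pan (linear speed of marked above 0.6 m/s and horizontal distance between marked_centre and pan_top below 0.1 m and z of marked_centre in the frame of pan_top below 0.03 m).
It fails at once if a bystander is moved more than 30 mm (distance of any of glue_stick, tape_measure, elec_tape from where it was at the start of the episode above 0.03 m).
It also fails if it takes over 64 s, if anything falls off the work surface, if the arm or the gripper's body presses on something with over 40 N, if the wrist force passes 120 N, or if a joint passes its speed limit or range.

## Working session

There is one attempt and no reset: what is moved stays moved. The work goes in short steps, Python scripts to look and compute and a tool call to move; the robot and the scene stay as the last step left them, time stands still between calls to the robot, and variables do not carry over. Pictures are saved under pics/ and viewed, at most 10 in all, crops included, and the job is handed in when it is done.

Besides the shell and the picture viewer there is one more tool, called after "Request:" as name(argument=value, ...) on one line, values as JSON. arm_command: Moves the arm, as the interface text tells. Its arguments: {"type":"object","properties":{"commands":{"type":"array","items":{"type":"number"}},"force":{"type":"number"}},"required":["commands"]}

```bash
mkdir -p pics; ls
python3 - <<'E'
from station import get_obs, read_camera
import cv2,pickle
o=get_obs();print(o)
d={}
for n in("top","side"):
    c=read_camera(n);d[n]=c;cv2.imwrite(f"pics/{n}0.png",c["img"][:,:,::-1]);print(n,c["camera_matrix"],c["k1"],c["pose"])
pickle.dump(d,open("c0.pkl","wb"))
E
```

```text
pics
{'t': 0.0, 'q': array([-1.4080561 ,  0.47780267,  0.02232131,  1.55646588, -0.0114834 ,
        1.10931387, -0.08312014]), 'joint_vel': array([-4.28123647e-05, -6.60353514e-04,  4.27449144e-04,  1.32663859e-04,
        4.05922715e-04,  8.33983451e-04, -1.59232626e-03]), 'joint_torque': array([ 5.04474392e-04, -5.96449149e+01,  1.60835255e+00, -2.81198180e+01,
        1.25821255e-02,  9.51063121e-03,  1.32528578e-05]), 'eef_pos': array([0.18043747, 0.64980789, 0.23031756]), 'tool_rot': array([-5.32754059e-05,  1.34994103e-01,  9.90845965e-01, -9.29346030e-04]), 'contact_force': array([-0.61258865,  0.46561032,  0.66052789]), 'torque': array([-0.03064655, -0.00444818,  0.02583053]), 'grasp_force': 0.0, 'gripper_width': 0.9971970130208643}
top [[510.19316339   0.         272.21011931]
 [  0.         510.19316339 215.00540371]
 [  0.           0.           1.        ]] 0.01667726309452528 [[-0.00390946 -0.9888116   0.1491185   0.30336986]
 [-0.99991658  0.00202975 -0.01275558 -0.04370564]
 [ 0.01231019 -0.14915593 -0.98873706  1.48630855]
 [ 0.          0.          0.          1.        ]]
side [[518.9737102    0.         283.16515795]
 [  0.         518.9737102  211.46691463]
 [  0.           0.           1.        ]] 0.06935013123413529 [[ 0.81802621 -0.27585372  0.50471562 -0.31199007]
 [-0.57501178 -0.3709248   0.7292299  -1.23054029]
 [-0.01394924 -0.88674659 -0.46204535  0.8241951 ]
 [ 0.          0.          0.          1.        ]]
```

View pics/top0.png

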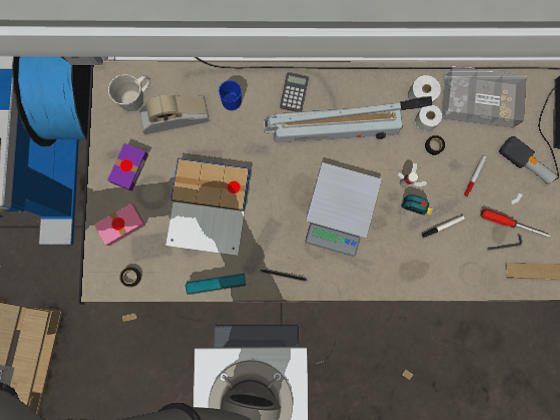

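View pics/side0.png

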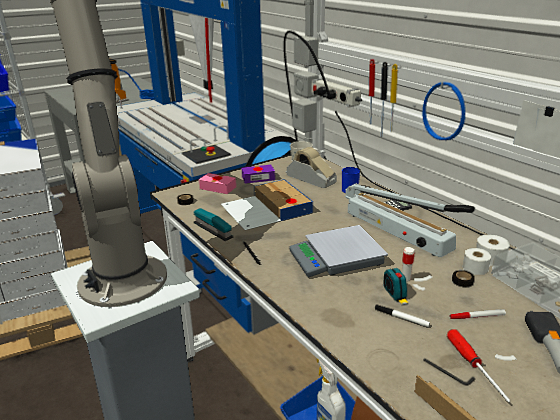

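The top view shows the row at about (175–250, 160–208), with the sticker at (234,187), the lowest-y place. The metal floor lies below it to row 253, and the pan is at about (345,197). The side view agrees.

```bash
cat > h.py <<'E'
import numpy as np, cv2
def onplane(c,px,z):
    K=c["camera_matrix"];P=c["pose"]
    px=np.atleast_2d(np.float64(px))
    u=cv2.undistortPoints(px[:,None],K,np.array([c["k1"],0,0,0,0.]))[:,0]
    d=np.c_[u,np.ones(len(u))]@P[:3,:3].T
    return P[:3,3]+d*((z-P[2,3])/d[:,2:])
def blob(m,near=None):
    cs,_=cv2.findContours(m.astype(np.uint8),cv2.RETR_EXTERNAL,cv2.CHAIN_APPROX_NONE)
    cs=[k for k in cs if cv2.contourArea(k)>20]
    if near is None: return max(cs,key=cv2.contourArea)
    return min(cs,key=lambda k:np.hypot(*(k[:,0].mean(0)-near)))
def rect(c,k,z):
    w=onplane(c,k[:,0],z)[:,:2]
    return cv2.minAreaRect((w*1000).astype(np.float32))
E
python3 - <<'E'
import pickle;from h import *
d=pickle.load(open("c0.pkl","rb"))
def sub(m,x0,x1,y0,y1):
    o=np.zeros_like(m);o[y0:y1,x0:x1]=m[y0:y1,x0:x1];return o
for n,rn,pn in(("top",(234,187),(345,197)),("side",(291,201),(345,249))):
    c=d[n];h=cv2.cvtColor(c["img"],cv2.COLOR_RGB2HSV);H,S,V=[h[...,i].astype(int) for i in range(3)]
    k=blob(((H<6)|(H>174))&(S>170)&(V>120),rn);print(n,"sticker",rect(c,k,.044))
    pan=(S<40)&(V>130)
    pan=cv2.morphologyEx(pan.astype(np.uint8),cv2.MORPH_OPEN,np.ones((3,3)))
    k=blob(sub(pan,290,400,150,290),pn);r=rect(c,k,.042);print("pan",r)
    k=None
    if n=="top":
        br=(H>8)&(H<20)&(S>90)
        k=blob(sub(br,165,260,150,215));print("row",rect(c,k,.044),cv2.boundingRect(k))
        fl=(S<40)&(V>150);k=blob(sub(fl,160,250,195,260));print("floor",rect(c,k,.004))
        print(onplane(c,[(235,187)],.044), "stapler/bystanders",onplane(c,[(411,175),(416,204),(435,145)],.03))
E
```

```text
top sticker ((602.73046875, 50.29312515258789), (35.25798034667969, 34.51993942260742), 0.32503482699394226)
pan ((566.2589111328125, -268.7428894042969), (179.681884765625, 181.80479431152344), 73.79361724853516)
row ((610.5753173828125, 117.21192169189453), (203.05303955078125, 122.25181579589844), 81.65971374511719) (172, 160, 76, 51)
floor ((474.17657470703125, 165.85498046875), (155.73606872558594, 94.37599182128906), 82.11467742919922)
[[0.60268284 0.04454241 0.044     ]] stapler/bystanders [[ 0.64061547 -0.46930606  0.03      ]
 [ 0.55445608 -0.48003214  0.03      ]
 [ 0.73114615 -0.54421234  0.03      ]]
side sticker ((608.418701171875, 50.941307067871094), (34.201236724853516, 34.95526885986328), 0.2231646478176117)
pan ((568.5208129882812, -267.86163330078125), (181.33370971679688, 180.09249877929688), 74.09510803222656)
```

Request:
arm_command(commands=[-0.568,-0.465,0.05,0,0,-7.2,0,-0.568,-0.465,0.05,0,0,-7.2,0,-0.568,-0.465,0.05,0,0,-7.2,0,-0.568,-0.465,0.05,0,0,-7.2,0,-0.568,-0.465,0.05,0,0,-7.2,0,-0.568,-0.465,0.05,0,0,-7.2,0,-0.568,-0.465,0.05,0,0,-7.2,0,-0.568,-0.465,0.05,0,0,-7.2,0], force=30)

```text
t: 0.9
eef_pos: [0.4111, 0.3222, 0.2039]
tool_rot: [-0.0, 0.072, 0.997, -0.0]
contact_force: [1.5, 0.4, -0.4]
gripper_width: 0.0
grasp_force: 0.0
```

Request:
arm_command(commands=[-0.229,-0.242,0.084,0,0,0,0,-0.229,-0.242,0.084,0,0,0,0,-0.229,-0.242,0.084,0,0,0,0,-0.229,-0.242,0.084,0,0,0,0,-0.229,-0.242,0.084,0,0,0,0,-0.229,-0.242,0.084,0,0,0,0,-0.229,-0.242,0.084,0,0,0,0,-0.229,-0.242,0.084,0,0,0,0])

```text
t: 1.7
eef_pos: [0.6037, 0.0437, 0.1186]
tool_rot: [-0.0, 0.077, 0.997, -0.002]
contact_force: [-0.6, 0.3, 0.3]
gripper_width: 0.003
grasp_force: 0.0
```

Run:
```python
from station import get_obs, read_camera
from h import *
c=read_camera("wrist");o=get_obs();print(o["t"],o["eef_pos"],o["tool_rot"],o["contact_force"])
cv2.imwrite("pics/w1.png",c["img"][:,:,::-1])
h=cv2.cvtColor(c["img"],cv2.COLOR_RGB2HSV);H,S,V=[h[...,i].astype(int) for i in range(3)]
k=blob(((H<6)|(H>174))&(S>170)&(V>100));print(rect(c,k,.044),cv2.boundingRect(k))
br=(H>8)&(H<20)&(S>90);k=blob(br);print(rect(c,k,.044),cv2.boundingRect(k))
```

```text
1.75 [0.60246294 0.04753863 0.11892253] [-6.44075088e-04  7.55493687e-02  9.97141223e-01 -1.12254926e-03] [ 0.45950344  0.11436318 -0.60230262]
((604.2044067382812, 48.443885803222656), (37.08544921875, 36.4517936706543), 81.25303649902344) (262, 203, 52, 48)
((613.1995849609375, 116.03703308105469), (203.5565643310547, 118.55290985107422), 81.99256896972656) (239, 142, 294, 156)
```

View pics/w1.png

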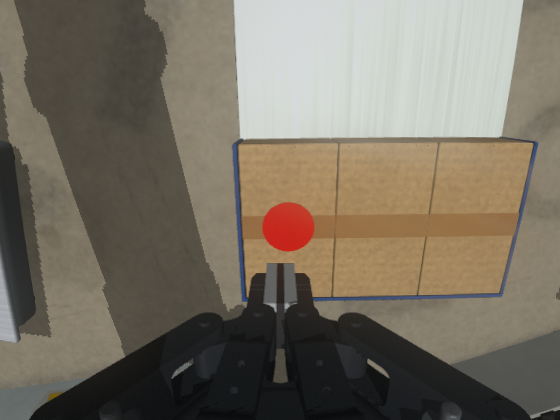

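The wrist view shows the sticker at (288,226), with the shut fingers right above the carton. The estimate (604, 49) mm agrees with the earlier ones. Next I go down.

Request:
arm_command(commands=[0,0,0.03,0,0,0,0,0,0,0.055,0,0,0,0,0,0,0.065,0,0,0,0,0,0,0.069,0,0,0,0,0,0,0.071,0,0,0,0,0,0,0.072,0,0,0,0,0,0,0.072,0,0,0,0])

```text
t: 2.45
eef_pos: [0.6027, 0.0519, 0.049]
tool_rot: [0.001, 0.072, 0.997, 0.0]
contact_force: [0.4, -0.8, 0.0]
gripper_width: -0.002
grasp_force: 0.0
```

Request:
arm_command(commands=[0,0,0.002,0,0,0,0,0,0,0.003,0,0,0,0,0,0,0.004,0,0,0,0,0,0,0.0045,0,0,0,0,0,0,0.005,0,0,0,0,0,0,0.005,0,0,0,0])

```text
t: 3.05
eef_pos: [0.6022, 0.0517, 0.0441]
tool_rot: [0.0, 0.073, 0.997, 0.0]
contact_force: [-3.5, 0.1, 10.0]
gripper_width: 0.001
grasp_force: 4.8
```

Request:
arm_command(commands=[0.002,0,0,0,0,0,0,0.005,0,0,0,0,0,0,0.01,0,0,0,0,0,0,0.015,0,0,0,0,0,0,0.02,0,0,0,0,0,0])

```text
t: 3.55
eef_pos: [0.5839, 0.0545, 0.0441]
tool_rot: [0.002, 0.073, 0.997, 0.0]
contact_force: [3.1, -0.5, 5.6]
gripper_width: -0.002
grasp_force: 3.0
```

```bash
cat > w.py <<'E'
from station import get_obs, read_camera
from h import *
import sys
c=read_camera(sys.argv[1]);o=get_obs();print(o["t"],o["eef_pos"],o["tool_rot"],o["contact_force"])
cv2.imwrite(f"pics/{sys.argv[2]}.png",c["img"][:,:,::-1])
z=float(sys.argv[3])
h=cv2.cvtColor(c["img"],cv2.COLOR_RGB2HSV);H,S,V=[h[...,i].astype(int) for i in range(3)]
k=blob(((H<6)|(H>174))&(S>170)&(V>100));print("sticker",rect(c,k,z),cv2.boundingRect(k))
br=(H>8)&(H<20)&(S>90);k=blob(br);print("brown",rect(c,k,z),cv2.boundingRect(k))
E
python3 w.py wrist w2 .044
```

```text
3.6 [0.58315842 0.05460951 0.04413115] [1.55023768e-03 7.25800787e-02 9.97361342e-01 2.85842296e-04] [ 1.02256007 -1.05678443  6.13810819]
sticker ((580.207275390625, 51.2354736328125), (25.817094802856445, 37.50462341308594), 3.988145351409912) (239, 251, 74, 52)
brown ((602.081787109375, 117.75460815429688), (218.58294677734375, 117.26338195800781), 72.93778228759766) (202, 167, 358, 224)
```

Request:
arm_command(commands=[0.002,0,0.0004,0,0,0,0,0.007,0,0.0006,0,0,0,0,0.013,0,0.0006,0,0,0,0,0.019,0,0.0006,0,0,0,0,0.025,0,0.0006,0,0,0,0,0.031,0,0.0006,0,0,0,0,0.037,0,0.0006,0,0,0,0,0.04,0,0.0006,0,0,0,0])

```text
t: 4.4
eef_pos: [0.5452, 0.0602, 0.0441]
tool_rot: [0.003, 0.073, 0.997, 0.0]
contact_force: [3.6, -0.9, 8.4]
gripper_width: 0.002
grasp_force: 4.3
```

```bash
python3 w.py wrist w3 .044
```

```text
4.45 [0.54486    0.06021735 0.04410508] [2.67806744e-03 7.27892473e-02 9.97343640e-01 4.65082790e-04] [ 2.91940598 -1.05186868  9.98317462]
sticker ((541.5228271484375, 56.76610565185547), (25.834489822387695, 37.54586410522461), 3.9704461097717285) (239, 251, 74, 52)
brown ((569.583740234375, 126.75949096679688), (248.06442260742188, 95.88304138183594), 58.883155822753906) (202, 166, 358, 254)
```

View pics/w3.png

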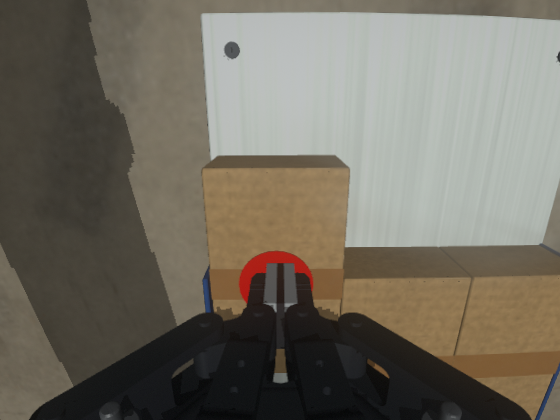

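The carton follows the finger straight out: the sticker stays at (276,277) and the neighbours haven't moved. I keep drawing.

Request:
arm_command(commands=[0.003,0,0,0,0,0,0,0.01,0,0,0,0,0,0,0.017,0,0,0,0,0,0,0.024,0,0,0,0,0,0,0.031,0,0,0,0,0,0,0.038,0,0,0,0,0,0,0.045,0,0,0,0,0,0,0.048,0,0,0,0,0,0])

```text
t: 5.25
eef_pos: [0.4979, 0.0675, 0.0441]
tool_rot: [0.003, 0.073, 0.997, 0.001]
contact_force: [4.6, -0.6, 9.2]
gripper_width: -0.001
grasp_force: 4.8
```

Request:
arm_command(commands=[0,0,-0.002,0,0,0,0,0,0,-0.01,0,0,0,0,0,0,-0.04,0,0,0,0,0,0,-0.08,0,0,0,1,0,0,-0.08,0,0,0,1,0,0,-0.08,0,0,0,1,0,0,-0.08,0,0,0,1])

```text
t: 5.95
eef_pos: [0.4941, 0.0672, 0.1217]
tool_rot: [-0.001, 0.072, 0.997, -0.0]
contact_force: [-0.1, -0.0, 0.4]
gripper_width: 0.683
grasp_force: 0.0
```

```bash
python3 w.py wrist w4 .044
```

```text
6.0 [0.4939964  0.06710987 0.12137419] [-1.26637120e-03  7.24000606e-02  9.97374770e-01 -4.42799400e-04] [0.78530629 0.07447807 0.25220547]
sticker ((499.6853942871094, 64.35343933105469), (37.142425537109375, 36.67414474487305), 81.72444152832031) (253, 210, 51, 47)
brown ((545.901123046875, 65.67950439453125), (222.9696044921875, 85.02948760986328), 2.487177610397339) (231, 151, 122, 237)
```

View pics/w4.png

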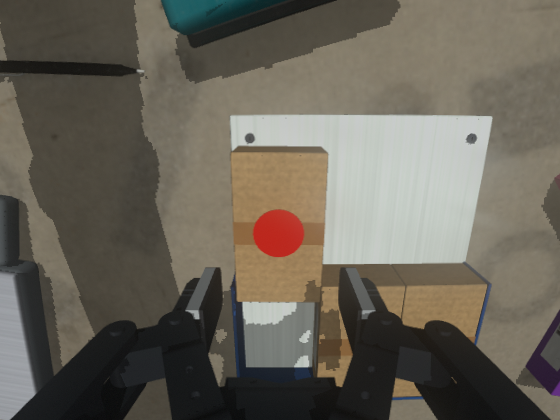

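The carton is out by about 105 mm and square to the tool, with its sticker at (278,233) and the neighbours still in place. I centre over it and go down with the fingers open.

Request:
arm_command(commands=[-0.006,-0.002,0,0,0,0,1,-0.006,-0.002,0.03,0,0,0,1,-0.006,-0.002,0.06,0,0,0,1,-0.006,-0.002,0.08,0,0,0,1,-0.006,-0.002,0.095,0,0,0,1,-0.006,-0.002,0.107,0,0,0,1,-0.006,-0.002,0.115,0,0,0,1,-0.006,-0.002,0.117,0,0,0,1])

```text
t: 6.8
eef_pos: [0.5005, 0.0642, 0.0046]
tool_rot: [-0.001, 0.073, 0.997, -0.0]
contact_force: [0.7, -0.2, 0.4]
gripper_width: 0.999
grasp_force: 0.0
```

Request:
arm_command(commands=[0,0,0,0,0,0,0.75,0,0,0,0,0,0,0.6,0,0,0,0,0,0,0.6,0,0,0,0,0,0,0.6,0,0,0,0,0,0,0.6,0,0,0,0,0,0,0.6], force=30)

```text
t: 7.4
eef_pos: [0.5011, 0.0645, 0.0059]
tool_rot: [0.0, 0.073, 0.997, 0.0]
contact_force: [-1.3, 0.1, 4.2]
gripper_width: 0.791
grasp_force: 35.4
```

Request:
arm_command(commands=[0,0,-0.005,0,0,0,0.6,0,0,-0.02,0,0,0,0.6,0,0,-0.045,0,0,0,0.6,0,0,-0.075,0,0,0,0.6,0,0,-0.1,0,0,0,0.6,0,0,-0.12,0,0,0,0.6,0,0,-0.12,0,0,0,0.6])

```text
t: 8.1
eef_pos: [0.5025, 0.0647, 0.1279]
tool_rot: [0.002, 0.073, 0.997, 0.001]
contact_force: [0.9, 0.5, -3.4]
gripper_width: 0.793
grasp_force: 35.1
```

Request:
arm_command(commands=[-0.006,-0.016,0,0,0,0,0.6,-0.017,-0.048,0,0,0,0,0.6,-0.031,-0.088,0,0,0,0,0.6,-0.046,-0.13,0,0,0,0,0.6,-0.062,-0.175,0,0,0,0,0.6,-0.078,-0.22,0,0,0,0,0.6,-0.092,-0.26,0,0,0,0,0.6,-0.103,-0.292,0,0,0,0,0.6])

```text
t: 8.9
eef_pos: [0.5595, -0.2424, 0.1238]
tool_rot: [-0.001, 0.074, 0.997, -0.0]
contact_force: [0.7, 0.5, -2.2]
gripper_width: 0.791
grasp_force: 34.9
```

Request:
arm_command(commands=[-0.007,-0.018,0,0,0,0,0.6,-0.01,-0.026,0,0,0,0,0.6,-0.01,-0.028,0,0,0,0,0.6,-0.01,-0.028,0,0,0,0,0.6,-0.01,-0.028,0,0,0,0,0.6])

```text
t: 9.4
eef_pos: [0.5666, -0.2662, 0.1253]
tool_rot: [-0.0, 0.071, 0.997, 0.001]
contact_force: [-1.0, -0.5, -2.7]
gripper_width: 0.79
grasp_force: 34.9
```

```bash
python3 w.py wrist w5 .166;python3 w.py side s5 .166
```

```text
9.45 [ 0.56661439 -0.26647378  0.12544307] [-1.05977915e-04  7.12806369e-02  9.97456149e-01  5.38853458e-04] [ 0.25284911 -1.4016915  -3.73624476]
sticker ((562.4655151367188, -266.25762939453125), (36.39564514160156, 36.38557052612305), 81.79182434082031) (232, 284, 96, 80)
brown ((549.7418212890625, -263.2779846191406), (69.068603515625, 95.48303985595703), 79.43721008300781) (182, 167, 199, 229)
9.5 [ 0.56665288 -0.26680521  0.12554674] [-4.10469540e-06  7.14432848e-02  9.97444576e-01  4.18087462e-04] [ 0.16625555 -0.61476852 -2.69844598]
sticker ((366.0569152832031, -811.30517578125), (80.42267608642578, 27.58535385131836), 70.3655014038086) (447, 330, 31, 32)
brown ((67.05044555664062, -629.285888671875), (127.45619201660156, 260.5293273925781), 0.07095908373594284) (205, 317, 117, 103)
```

View pics/w5.png

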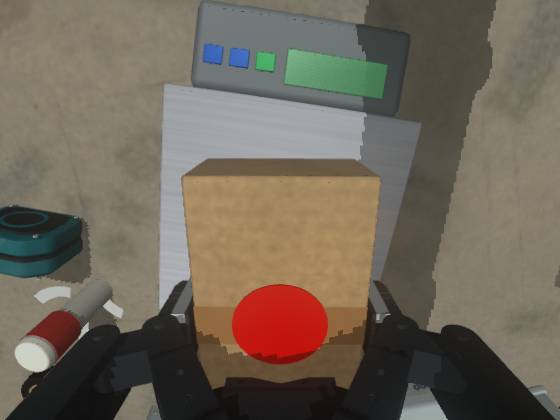

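View pics/s5.png

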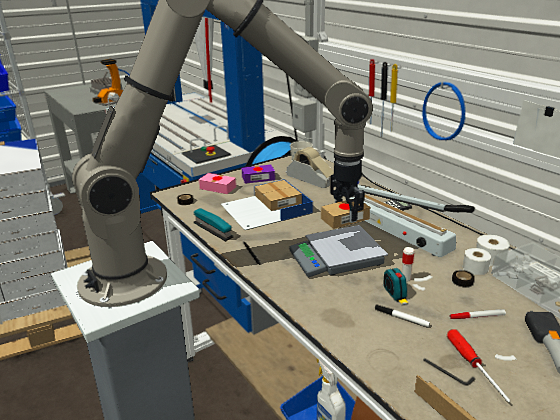

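The carton hangs level over the pan with its sticker at (280,324), and the two plain cartons are still in the bay. I lower it.

Request:
arm_command(commands=[-0.003,0,0.01,0,0,0,0.6,-0.003,0,0.027,0,0,0,0.6,-0.003,0,0.045,0,0,0,0.6,-0.003,0,0.06,0,0,0,0.6,-0.003,0,0.07,0,0,0,0.6,-0.003,0,0.075,0,0,0,0.6,-0.003,0,0.077,0,0,0,0.6,-0.003,0,0.077,0,0,0,0.6])

```text
t: 10.3
eef_pos: [0.5696, -0.2691, 0.0487]
tool_rot: [0.0, 0.073, 0.997, -0.0]
contact_force: [-0.2, 0.5, -2.1]
gripper_width: 0.794
grasp_force: 35.0
```

Request:
arm_command(commands=[0,0,0.001,0,0,0,0.6,0,0,0.002,0,0,0,0.6,0,0,0.003,0,0,0,0.6,0,0,0.003,0,0,0,0.6,0,0,0.003,0,0,0,0.6])

```text
t: 10.8
eef_pos: [0.5693, -0.269, 0.0456]
tool_rot: [0.0, 0.072, 0.997, -0.0]
contact_force: [-0.4, -0.5, -2.4]
gripper_width: 0.793
grasp_force: 35.0
```

Request:
arm_command(commands=[0,0,0.0005,0,0,0,0.6,0,0,0.001,0,0,0,0.6,0,0,0.0015,0,0,0,0.6,0,0,0.002,0,0,0,0.6,0,0,0.002,0,0,0,0.6])

```text
t: 11.3
eef_pos: [0.5694, -0.269, 0.044]
tool_rot: [0.0, 0.072, 0.997, 0.0]
contact_force: [-2.6, 1.9, 3.5]
gripper_width: 0.791
grasp_force: 35.6
```

Contact: the force changed from -2.4 to +3.5 N. I release and retreat upward.

Request:
arm_command(commands=[0,0,0,0,0,0,0.85,0,0,0,0,0,0,0.95,0,0,0,0,0,0,1,0,0,0,0,0,0,1,0,0,0,0,0,0,1])

```text
t: 11.8
eef_pos: [0.5694, -0.269, 0.0435]
tool_rot: [0.0, 0.072, 0.997, -0.0]
contact_force: [-0.7, 0.1, 0.2]
gripper_width: 0.999
grasp_force: 0.0
```

Request:
arm_command(commands=[0,0,-0.005,0,0,0,1,0,0,-0.02,0,0,0,1,0,0,-0.05,0,0,0,1,0,0,-0.09,0,0,0,1,0,0,-0.13,0,0,0,1,0,0,-0.15,0,0,0,1,0,0,-0.15,0,0,0,1,0,0,-0.15,0,0,0,1])

```text
t: 12.6
eef_pos: [0.5695, -0.269, 0.1946]
tool_rot: [0.001, 0.073, 0.997, -0.0]
contact_force: [0.1, -0.5, -0.3]
gripper_width: 0.998
grasp_force: 0.0
```

```bash
python3 w.py wrist w6 .082
```

```text
12.65 [ 0.56885742 -0.26867027  0.19334342] [-2.83631345e-04  7.24921549e-02  9.97368923e-01  1.97675667e-04] [-0.07866256  1.0599299   0.77566584]
sticker ((568.0227661132812, -269.68963623046875), (36.165042877197266, 36.906272888183594), 81.6822738647461) (258, 188, 44, 43)
brown ((567.0205688476562, -269.0839538574219), (66.65259552001953, 118.14044189453125), 81.69024658203125) (238, 136, 85, 136)
```

View pics/w6.png

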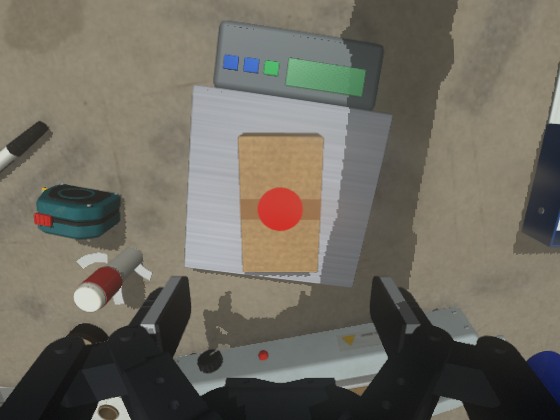

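The carton lies flat near the pan's centre, with its sticker at (280,209), measured 2 mm off. The glue stick and tape measure are still standing. I hand in.

```bash
python3 -c "
from station import hand_in
print(hand_in())"
```

```text
the job is handed in; nothing more can be done
None
```

The job is handed in: the red-stickered carton was drawn out along the bay floor and set down flat on the scale pan, about 2 mm from its centre by camera, and let go with no other items seen to move (the hand-in gave no verdict).

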